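# Lock the battery cover of the upturned kitchen scale

## Robot

A 6-joint arm with a two-finger parallel gripper is mounted at the origin on the work surface. World frame = base frame: x ahead of the robot, y to its left, z up, the work surface at z = 0. Lengths are in mm, angles in degrees, forces in N, time in s.
With the tool pointing down it reaches from about 350 to 850 mm from the base axis. Payload 8.1 kg.
Tool frame: the origin (TCP) lies on the centre line of the jaws, within the pads' length; the fingertips stand 19 mm ahead of it and the grasp point (between the pads) is the TCP; z points along the fingers, y is the line along which they close (so a half turn about z gives the same grasp; the last joint's range is limited). The gripper opens to 85 mm and grips with 20 to 120 N. Pads are 22 mm wide; open, the fingers measure 114 mm over their backs; the gripper's body (76 mm by 85 mm) begins 54 mm behind the grasp point. The pads swing forward as they close: fully open they stand 13 mm farther back than shut.
Start: joints at [-76.971, 7.471, 85.268, -0, 87.261, -4.893], TCP at [184.655, -570.884, 250.292] pointing down, gripper open.
Joint ranges: [-169.43, 169.43], [-51.17, 129.36], [1.28, 143.12], [-76.62, 256.62], [0, 156.53], [-152.29, 152.29]. Speed limits (degrees/s): [136.94, 136.94, 159.86, 180, 180, 180].

## Interface

Orientations are given as [roll, pitch, yaw] about the fixed x, y, z axes, in that order (R = Rz(yaw) Ry(pitch) Rx(roll)).
In Python, from bench import r gives the robot as it stands. The module is installed in compiled form; this text tells all that it offers.
- The arm moves only by the tool servo_tool, never from a script. Its arguments are lists of equal length, an entry for each row: "fingers": the finger opening in m, from 0 to 0.0854; "linear": the shift along the tool's x, y, z in m, a list of three; "rotation": the turn, a rotation vector about the tool's x, y, z in degrees, a list of three. A call has 1 to 10 rows; each row is the pose to reach, as a shift and turn from the pose commanded when the call began, along the tool's axes at that moment; what a row does not reach only later rows make up. A row lasts 1/10 s, in which the tool goes at most 50 mm and 8.59 degrees, less where a joint would pass 70% of its speed; a pose out of reach is approached as far as the arm can. A call with a gripper value outside its range is refused whole. The fingers move at their own pace and stop on an object; "force" is the grip in N (left out, the last holds). Time passes only in rows, so rows that repeat a pose let the fingers close. It gives the time, the measured TCP pose, the force, the opening and the grip force at its end, in the units of the state.
- r.sense(): the state, without advancing time (a new reading comes with each control period).
- r.snapshot(name): name is "scene" or "side" or "wrist"; returns a dict with "frame" (480x640x3 uint8, red, green, blue), "fx", "fy", "cx", "cy" (pixels), "k1" (the pictures are not rectified: a ray, as slopes to the right and down, at radius r is drawn at 1 + k1 r^2 times it, then the intrinsics apply), "camera_from_world" (4x4, takes a point from world to camera coordinates). Camera axes: x right, y up, looking along -z (the intrinsics and any distortion apply to the point x, -y, -z); pixel columns grow to the right and rows downward; lengths in mm; the calibration is good to about 2 mm. A picture is of the moment at which its call begins. There is no depth.
- r.hand_in(): hands the job in; it is judged then, once.
The state is a dict: "time": time; "joint_pos": joint angles; "qd": joint speeds; "joint_efforts": joint torques, N m; "tool_pos": TCP position; "tcp_rot": TCP orientation; "ft_force": force on the tool from outside, world axes, zero at the start; "wrist_torque": the same for the moment, N m; "finger_gap": finger opening in mm; "grip_force": force on a finger pad.
Only numpy, scipy, OpenCV 4.12 (cv2) and the standard library are available. Lean on these libraries where they do the work, as an engineer would, in place of code of your own. Each camera call takes 0.05 s, during which the arm holds its last target. There are 200 camera calls.

## Task

The kitchen scale lies upside down with its battery-cover screw undone. Take the square-handled flat-blade screwdriver out of the wooden stand, set its blade in the slot of the screw and, keeping the screw pushed down against its spring, turn it clockwise until the slot lines up with the two raised ribs beside it. Then stand that screwdriver upright in the stand again, fully down in its free hole, and do not knock the glass jar.

Things in the scene. Friction and masses are not known exactly. Their poses are not given: they have to be found in the camera images.
- driver_grip (a point): Handle centre of the square-handled flat screwdriver, standing in one hole of the stand. Handle 28 x 28 mm (faces along x, y), 60 mm tall, this point half-way up; the underside of its 40 mm round guard, 36 mm below this point, rests on the stand. Shank 13 mm; blade 18 mm wide (x), 5 thick (y), end 98 mm below this point. z up. 160 g. The two other drivers have a slim round and a ball handle.
- slot (a point): Centre of the slot's floor in the round grey screw head (50 mm) in a 68 mm collar on the upturned white kitchen scale (160 x 210 mm, fixed). Slot along x, 50 mm long, 9 mm deep, 7 mm wide at the floor; walls upright for 3.5 mm, then leaning out to 13 mm. z up. The scale's back is 6 mm below this point. Two black ribs by the collar mark the closed slot direction.
- screw (a joint): Turn of the screw in rad, growing clockwise seen from above. 0 = slot across the ribs, 1.57 = in line with them (closed). Starts undone at 0.15 to 0.45; hard stop at 1.85. Steady friction of about 0.07 N m; stays where it is left. The blade has about 0.12 rad of play in the slot.
- press (a joint): How far the screw is pushed down against its spring, in m: 0 = up, 0.005 = fully down, taking 1.5 N at 0 and 9 N at 0.005. About 0.003 is a good push; it springs up when let go.
- stand: Fixed wooden stand, 80 x 260 mm, 75 mm tall; origin under its centre, z up. Its top board, 12 mm thick, has three 24 mm square through holes in a row along y, at -80, 0 and +80 mm, each with one driver, blade down, guard resting on the board. The hole the square-handled driver came from is free for its return.
- jar: Glass jar with a glass lid and spring clip, 90 mm across (100 mm with the wires), 120 mm tall, standing beyond the scale and the stand; origin under its centre. Not to be knocked.
There are look-alikes about, which are no part of the job. What is shaped like the part that bears driver_grip but orange or yellow is not meant.

How it is judged:
By the outcome, as a careful person would: the job done as asked, in the order asked, and still so for the second after the job is handed in, with the robot touching nothing.
It also fails if it takes over 50 s, if anything falls off the work surface, if the arm or the gripper's body presses on something with over 40 N, if the wrist force passes 120 N, or if a joint passes its speed limit or range.

## Working session

There is one attempt and no reset: what is moved stays moved. The work goes in short steps, Python scripts to look and compute and a tool call to move; the robot and the scene stay as the last step left them, time stands still between calls to the robot, and variables do not carry over. Pictures are saved under pics/ and viewed, at most 10 in all, crops included, and the job is handed in when it is done.

Besides the shell and the picture viewer there is one more tool, called after "Emit:" by a JSON object that holds its "method" and its "body". servo_tool: Moves the arm, as the interface text tells. Its arguments: {"type":"object","properties":{"fingers":{"type":"array","items":{"type":"number"}},"linear":{"type":"array","items":{"type":"array","items":{"type":"number"}}},"rotation":{"type":"array","items":{"type":"array","items":{"type":"number"}}},"force":{"type":"number"}},"required":["fingers","linear","rotation"]}

```bash
mkdir -p pics; cat > h.py <<'E'
import numpy as np, cv2
from bench import r
def snap(n,f):
    s=r.snapshot(n); cv2.imwrite(f'pics/{f}.png',cv2.cvtColor(s['frame'],cv2.COLOR_RGB2BGR)); return s
def ray(s,u,v):
    x,y=(u-s['cx'])/s['fx'],(v-s['cy'])/s['fy']; X,Y=x,y
    for _ in range(20):
        q=1+s['k1']*(X*X+Y*Y); X,Y=x/q,y/q
    T=np.array(s['camera_from_world']); R=T[:3,:3]
    return -R.T@T[:3,3], R.T@np.array([X,-Y,-1])
def onz(s,u,v,z):
    o,d=ray(s,u,v); return o+d*(z-o[2])/d[2]
def tri(a,b):
    A=np.zeros((3,3));B=np.zeros(3)
    for o,d in (a,b):
        d=d/np.linalg.norm(d);P=np.eye(3)-np.outer(d,d);A+=P;B+=P@o
    return np.linalg.solve(A,B)
def proj(s,p):
    c=(np.array(s['camera_from_world'])@np.append(p,1))[:3]; X,Y=c[0]/-c[2],-c[1]/-c[2]
    q=1+s['k1']*(X*X+Y*Y); return s['cx']+s['fx']*X*q, s['cy']+s['fy']*Y*q
E
python3 - <<'E'
from h import *
import pickle
S={n:snap(n,n+'0') for n in('scene','side','wrist')}
pickle.dump(S,open('s0.pkl','wb'))
for n,s in S.items():print(n,s['fx'],s['k1'],onz(s,320,240,0),ray(s,320,240)[0])
print(r.sense())
E
```

```text
scene 585.3722839018944 -0.10211188981209765 [430.58125562 -17.77869176   0.        ] [1249.9195283   -73.21498763  808.03841015]
side 557.6785944209884 -0.02445542011850219 [ 585.55714435 -162.67569204    0.        ] [499.39646037 718.18067415 599.78731296]
wrist 424.0509862118892 -0.06901011285370624 [ 150.5219346  -585.53818584    0.        ] [ 252.55967273 -548.44749889  372.53885359]
{'time': 0.15, 'joint_pos': array([-7.69711375e+01,  7.50519579e+00,  8.53130364e+01, -1.89812340e-03,
        8.72632569e+01, -4.89365620e+00]), 'qd': array([-0.04848867, -0.06834098, -0.29841483, -0.0756293 , -0.0155834 ,
       -0.10924794]), 'joint_efforts': array([ 1.38891377e-03, -5.70062077e+01, -5.01158166e+01, -1.78331347e-04,
        9.75400413e-03,  2.90337789e-05]), 'tool_pos': array([ 184.55439066, -570.5008833 ,  249.50343101]), 'tcp_rot': array([-1.79918646e+02, -5.06264132e-03,  1.79226070e+01]), 'ft_force': array([ 0.19359475, -0.43320039,  0.097053  ]), 'wrist_torque': array([-0.0137007 ,  0.02962086, -0.01649714]), 'grip_force': 0.0, 'finger_gap': 85.67777996287478}
```

View pics/scene0.png

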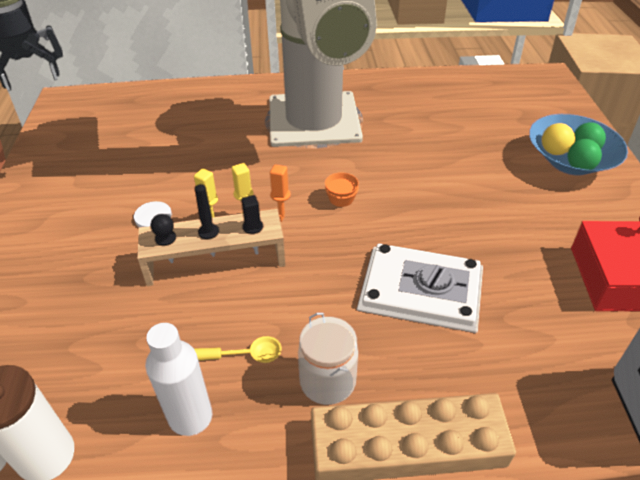

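View pics/side0.png

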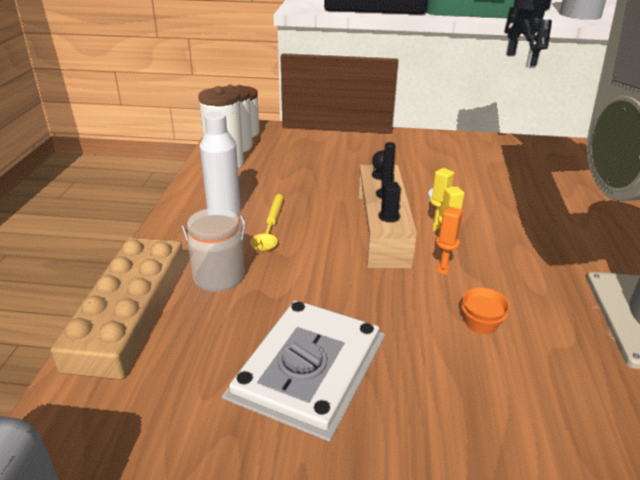

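Scene view: the drivers in the stand are a ball handle (162,228), a slim round one (205,215) and a black square block (251,213). The yellow ones (205,185; 241,180) and the orange one (280,185) are decoys. The black square handle at (251,213), seen at (389,200) in the side view, fits the description. The screw is at (435,278) in scene and (302,358) in side, and the jar is at (328,360) in scene. I'll confirm with one enlarged crop.

```bash
python3 - <<'E'
from h import *
import pickle
S=pickle.load(open('s0.pkl','rb'))
f=lambda n,x,y:cv2.resize(S[n]['frame'][y:y+75,x:x+100][:,:,::-1],(400,300),interpolation=cv2.INTER_CUBIC)
a=np.vstack([np.hstack([f('scene',200,185),f('side',345,160)]),np.hstack([f('scene',385,240),f('side',252,320)])])
cv2.imwrite('pics/crop1.png',a)
E
```

```text
(no output)
```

View pics/crop1.png

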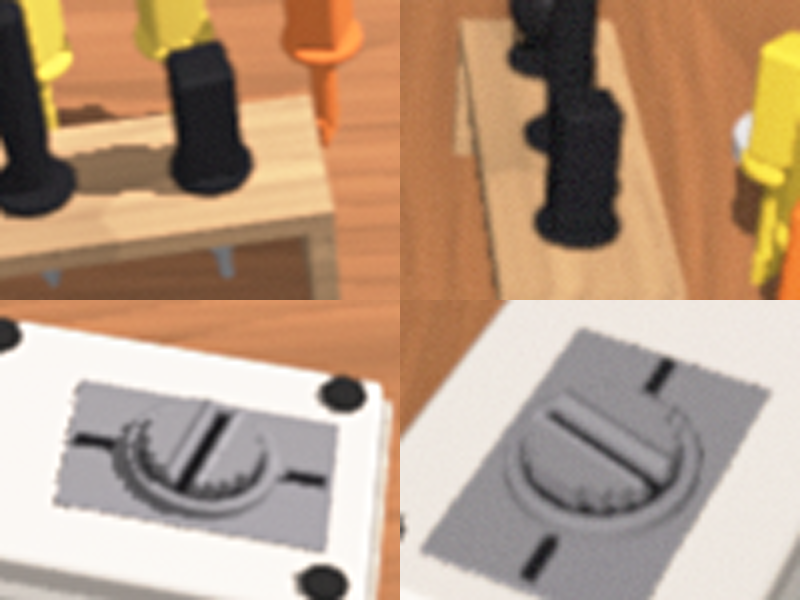

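The crop confirms the black square-handled driver in the end hole near the scale, with its guard on the board. The screw's slot runs across the two black ribs.

```bash
python3 - <<'E'
from h import *
import pickle
S=pickle.load(open('s0.pkl','rb'))
a,b=S['scene'],S['side']
for n,p,q in [('htop',(250.5,200.7),(392.5,186)),('guard',(252.7,228.5),(389.5,216)),('ribR',(461,284.5),(287,384.25)),('ribL',(408.5,275),(317.5,338.75)),('slA',(440.5,268.75),(290.25,348)),('slB',(440.5,268.75),(315.75,367.5)),('slA2',(431.25,287),(290.25,348)),('slB2',(431.25,287),(315.75,367.5)),('jar',(328,342),(217,225))]:
    print(n,tri(ray(a,*p),ray(b,*q)).round(1))
for p in[(283,238.2),(278,209.2),(138,250),(139,228)]: print('stand',onz(a,*p,75).round(1))
for p in [(410,240.),(362,205)]:pass
E
```

```text
htop [ 459.5 -142.   136.9]
guard [ 460.6 -144.6   72.8]
ribR [589.3 220.9  26.5]
ribL [558.7 131.7  26.5]
slA [585.8 183.2  61.1]
slB [554.  191.1  31.6]
slA2 [594.9 163.8  34. ]
slB2 [562.1 171.3   2.2]
jar [745.4 -30.5 102.7]
stand [496.5 -88.7  75. ]
stand [417.4 -95.7  75. ]
stand [ 504.7 -348.    75. ]
stand [ 446.9 -354.4   75. ]
```

Emit:
{"method": "servo_tool", "body": {"fingers": [0.05,0.05,0.05,0.05,0.05,0.05,0.05,0.05,0.05,0.05], "linear": [[0.394,-0.322,0.01],[0.394,-0.322,0.01],[0.394,-0.322,0.01],[0.394,-0.322,0.01],[0.394,-0.322,0.01],[0.394,-0.322,0.01],[0.394,-0.322,0.01],[0.394,-0.322,0.01],[0.394,-0.322,0.01],[0.394,-0.322,0.01]], "rotation": [[0,0,-75],[0,0,-75],[0,0,-75],[0,0,-75],[0,0,-75],[0,0,-75],[0,0,-75],[0,0,-75],[0,0,-75],[0,0,-75]]}}

```text
time: 1.15
tool_pos: [456.2, -148.8, 240.4]
tcp_rot: [180.0, 0.0, 93.1]
ft_force: [0.6, -0.2, 0.0]
finger_gap: 50.2
grip_force: 0.0
```

Emit:
{"method": "servo_tool", "body": {"fingers": [0.05,0.05], "linear": [[0.006,0.004,0],[0.006,0.004,0]], "rotation": [[0,0,0],[0,0,0]]}}

```text
time: 1.35
tool_pos: [459.7, -143.1, 240.1]
tcp_rot: [-180.0, -0.0, 93.1]
ft_force: [-0.0, -0.4, 0.7]
finger_gap: 50.2
grip_force: 0.0
```

```bash
python3 - <<'E'
from h import *
import pickle
s=snap('wrist','w1'); pickle.dump(s,open('w1.pkl','wb'))
st=r.sense();print(st['tool_pos'],st['tcp_rot'],st['joint_pos'])
print(proj(s,[460,-143,141]))
E
```

```text
[ 459.15921991 -144.34369347  240.18511309] [-1.79952469e+02  1.06111230e-02  9.30186690e+01] [-2.35355540e+01 -1.09172633e+01  1.04340568e+02 -3.07939259e-02
  8.66144686e+01 -2.65523900e+01]
(np.float64(315.12601627174666), np.float64(251.07838569612966))
```

View pics/w1.png

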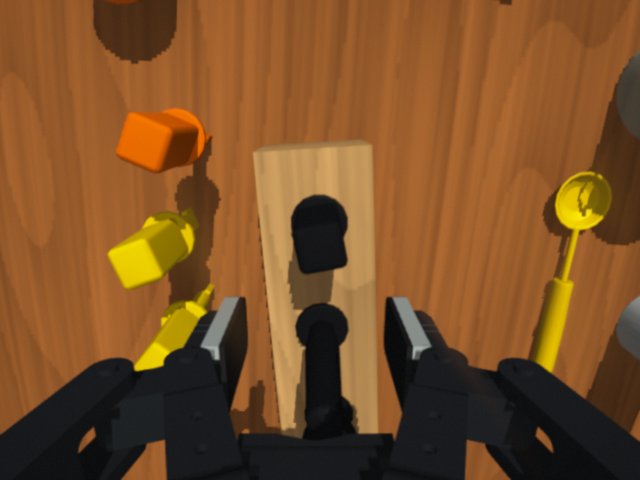

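The wrist view shows the black square handle's top at about (320,254) and its guard at (319,222). The end edge of the stand runs from (255,152) to (372,143). Orange and yellow decoys stand clear on the left.

```bash
python3 - <<'E'
from h import *
import pickle
s=pickle.load(open('w1.pkl','rb'))
g=cv2.cvtColor(s['frame'],cv2.COLOR_RGB2GRAY)
# stand end edge + sides
for p,q in [((255,152),(372,143)),((258,200),(266,280)),((373,160),(376,280))]:
    a,b=onz(s,*p,75),onz(s,*q,75);d=b-a;print(a.round(1),b.round(1),np.degrees(np.arctan2(d[1],d[0])).round(2))
m=((g<45)*255).astype('uint8')[180:282,285:352]
print(np.unique(g[240:268,305:340],return_counts=True)[0],g[220:240:2,318])
for c in [(296,247),(341,236),(347,265),(302,273)]: print(onz(s,*c,141).round(1))
cv2.imwrite('pics/wc1.png',cv2.resize(cv2.convertScaleAbs(s['frame'][180:290,270:370,::-1],alpha=2.5),(500,550),interpolation=cv2.INTER_CUBIC))
E
```

```text
[417.  -96.7  75. ] [494.8 -86.5  75. ] 7.47
[ 419.7 -129.3   75. ] [ 426.5 -188.2   75. ] -83.37
[496.5 -97.7  75. ] [ 506.6 -183.8   75. ] -83.28
[14 15 16 17 18 19 20 21 22 23 24 25 26 36 41 49] [17 18 21 23 26 23 23 22 24 23]
[ 449.4 -141.2  141. ]
[ 473.6 -133.6  141. ]
[ 478.1 -150.1  141. ]
[ 453.4 -156.3  141. ]
```

View pics/wc1.png

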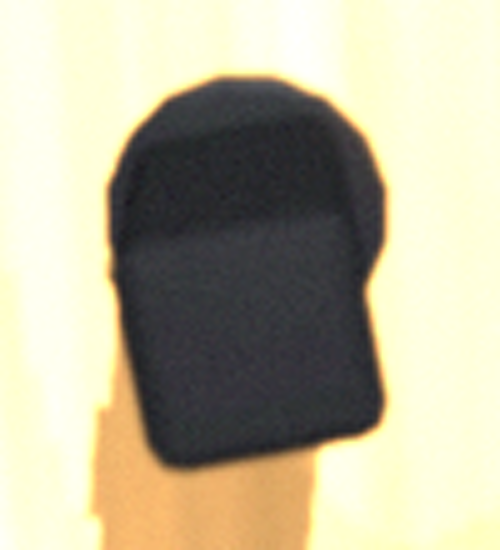

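The crop shows the handle's top face clearly, with corners (122,245), (362,210), (385,430), (155,468) in crop pixels, on its round guard.

```bash
python3 - <<'E'
from h import *
import pickle
s=pickle.load(open('w1.pkl','rb'))
C=np.array([(122,245),(362,210),(385,430),(155,468)])/5+[270,180]
P=np.array([onz(s,*c,141) for c in C]);print(P.round(1),P.mean(0))
for a,b in((0,1),(3,2),(3,0),(2,1)):
    d=P[b]-P[a];print(np.linalg.norm(d),np.degrees(np.arctan2(d[1],d[0])))
# guard circle top edge at z 81: leftmost/rightmost
a=onz(s,270+108/5,180+200/5,81);b=onz(s,270+384/5,180+200/5,81);print((a+b)/2,a-b)
E
```

```text
[[ 448.1 -131.1  141. ]
 [ 473.8 -125.7  141. ]
 [ 478.2 -150.7  141. ]
 [ 452.8 -156.6  141. ]] [ 463.2269327  -141.04750574  141.        ]
26.250250260038058 11.70811364393717
26.031724301527646 13.122907468570661
26.00333706332774 100.5016639311377
25.366651421746113 99.95969257927462
[ 462.54404064 -139.73790785   81.        ] [-37.72415817  -2.07733513   0.        ]
```

Emit:
{"method": "servo_tool", "body": {"fingers": [0.05,0.05,0.05,0.05,0.05,0.05], "linear": [[0.0025,0.0034,0.03],[0.0025,0.0034,0.07],[0.0025,0.0034,0.105],[0.0025,0.0034,0.127],[0.0025,0.0034,0.127],[0.0025,0.0034,0.127]], "rotation": [[0,0,-8],[0,0,-8],[0,0,-8],[0,0,-8],[0,0,-8],[0,0,-8]]}}

```text
time: 2.0
tool_pos: [462.0, -143.2, 113.9]
tcp_rot: [-180.0, -0.0, 100.8]
ft_force: [0.3, -0.1, 0.7]
finger_gap: 50.4
grip_force: 0.0
```

Emit:
{"method": "servo_tool", "body": {"fingers": [0.02,0.02,0.02,0.02,0.02,0.02], "linear": [[0,0,0],[0,0,0],[0,0,0],[0,0,0],[0,0,0],[0,0,0]], "rotation": [[0,0,0],[0,0,0],[0,0,0],[0,0,0],[0,0,0],[0,0,0]], "force": 70}}

```text
time: 2.6
tool_pos: [464.0, -142.9, 115.8]
tcp_rot: [179.8, 0.2, 100.9]
ft_force: [-1.7, -0.5, 6.8]
finger_gap: 27.3
grip_force: 69.6
```

Emit:
{"method": "servo_tool", "body": {"fingers": [0.02,0.02,0.02,0.02,0.02,0.02,0.02,0.02,0.02,0.02], "linear": [[0,0,-0.03],[0,0,-0.07],[0,0,-0.11],[0.02,0.012,-0.13],[0.06,0.035,-0.13],[0.1,0.058,-0.13],[0.14,0.081,-0.13],[0.18,0.104,-0.13],[0.22,0.127,-0.13],[0.255,0.147,-0.13]], "rotation": [[0,0,0],[0,0,0],[0,0,0],[0,0,0],[0,0,7],[0,0,15],[0,0,22],[0,0,30],[0,0,37],[0,0,44]]}}

```text
time: 3.6
tool_pos: [559.0, 138.9, 244.1]
tcp_rot: [180.0, -0.1, 56.7]
ft_force: [0.5, -0.3, -1.8]
finger_gap: 27.2
grip_force: 69.3
```

```bash
python3 - <<'E'
from h import *
import pickle
s=snap('wrist','w2'); pickle.dump(s,open('w2.pkl','wb'))
s=snap('wrist','w2b'); pickle.dump(s,open('w2b.pkl','wb'))
st=r.sense();print(st['tool_pos'],st['tcp_rot'],st['joint_pos'],st['finger_gap'])
E
```

```text
[559.0954434  141.13291481 243.66498485] [-1.79966930e+02 -1.10072224e-01  5.68921605e+01] [ 9.01066642  3.98807396 89.67620605  0.10404429 86.28643411 42.11178002] 27.384103761365026
```

View pics/w2b.png

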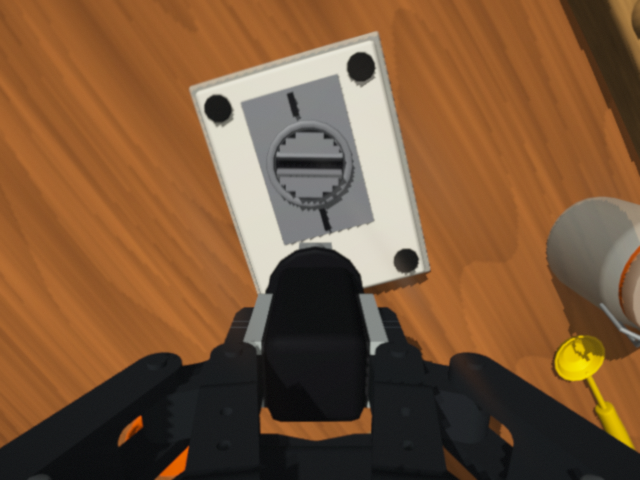

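The wrist view shows the slot at (276,164)–(344,163), horizontal in the image, the ribs at (293,104) and (325,219), and the blade tip peeking out at (315,247), about parallel to the slot.

```bash
python3 - <<'E'
from h import *
import pickle
S=pickle.load(open('s0.pkl','rb'));s=pickle.load(open('w2b.pkl','rb'))
g=cv2.cvtColor(s['frame'],cv2.COLOR_RGB2GRAY)
ang=lambda a,b:np.degrees(np.arctan2(*(b-a)[1::-1])).round(1)
def blob(x0,y0,x1,y1,t):
    m=(g[y0:y1,x0:x1]<t).astype('uint8');n,l,st,c=cv2.connectedComponentsWithStats(m);k=1+st[1:,4].argmax();return c[k]+[x0,y0],st[k]
print(g[104,285:302],g[150:178,311])
r1,a1=blob(282,88,306,120,50);r2,a2=blob(315,205,336,236,50);sl,a3=blob(270,155,352,172,40)
print(r1,a1,r2,a2,sl,a3)
# heights
for n,p,q in(('scene',(408.5,275),(461,284.5)),('side',(317.5,338.75),(287,384.25))):
    for w in (r1,r2):
        for x in(p,q):
            o=tri(ray(s,*w),ray(S[n],*x));print(n,w.round(),o.round(1))
for z in(26,30,34,40):
    a,b=onz(s,*r1,z),onz(s,*r2,z);e,f=onz(s,276,164,z),onz(s,344,163,z)
    print(z,(a+b)/2,ang(b,a),onz(s,*sl,z),ang(e,f),np.linalg.norm(f-e),np.linalg.norm(a-b))
cv2.imwrite('pics/w2c.png',np.hstack([cv2.resize(s['frame'][120:210,262:362,::-1],(400,360),interpolation=cv2.INTER_CUBIC),cv2.resize(cv2.convertScaleAbs(s['frame'][215:305,265:365,::-1],alpha=2),(400,360),interpolation=cv2.INTER_CUBIC)]))
E
```

```text
[130 131 131 122  93  53  33  29  29  30  35  60  96 122 130 132 132] [130 130 132 136 145 145 130  95  61  47  35  24  20  21  24  24  27  34
  62  95 118 125 124 117 104  93  96 110]
[292.8220339 104.3559322] [  6   5  10  23 118] [324.59633028 218.67889908] [  5   3  10  22 109] [308.54826255 163.3976834 ] [  6   4  67  10 518]
scene [293. 104.] [580.3 175.1  39.3]
scene [293. 104.] [590.9 221.3  27.2]
scene [325. 219.] [561.3 132.3  27.6]
scene [325. 219.] [593.2 175.9  70.2]
side [293. 104.] [571.4 214.8 105.7]
side [293. 104.] [589.8 221.4  27.6]
side [325. 219.] [559.7 132.2  27.3]
side [325. 219.] [577.8 125.1 -65.6]
26 [576.16201283 177.04822807  26.        ] 71.6 [575.67513522 177.30166413  26.        ] -33.0 54.29462728346432 94.06188299367336
30 [576.43532659 177.34994088  30.        ] 71.6 [575.95415469 177.60040692  30.        ] -33.0 53.65834874529915 92.95957213157257
34 [576.70864034 177.65165369  34.        ] 71.6 [576.23317416 177.89914972  34.        ] -33.0 53.022070207133986 91.85726126947175
40 [577.11861098 178.10422291  40.        ] 71.6 [576.65170338 178.34726391  40.        ] -33.0 52.06765239988627 90.20379497632051
```

View pics/w2c.png

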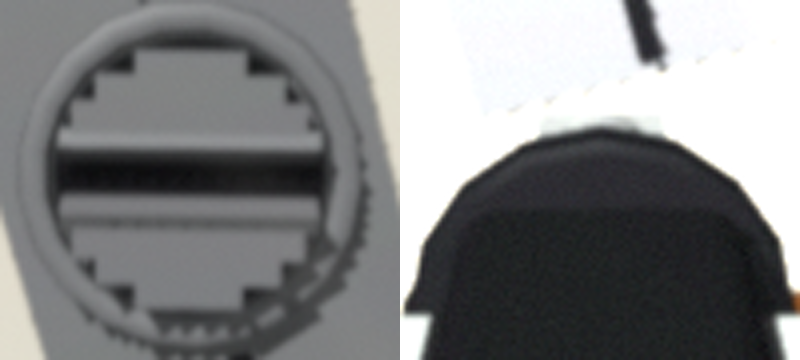

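```bash
python3 - <<'E'
from h import *
import pickle
s=pickle.load(open('w2b.pkl','rb'))
g=cv2.cvtColor(s['frame'],cv2.COLOR_RGB2GRAY)
print(g[236:252,308],g[236:252,322],g[245,294:338])
y=np.radians(56.9);tx=np.array([np.cos(y),np.sin(y)]);ty=np.array([np.sin(y),-np.cos(y)])
T=r.sense()['tool_pos'];print(T)
for z in(139,141,143):
  for u in(300,315.5,331):
    d=(onz(s,u,242.5,z)-T)[:2];print(z,u,(d@tx).round(2),(d@ty).round(2))
d=np.array([576.2,177.4])-T[:2];print('slot rel tool',d@tx,d@ty)
print(s['frame'][228:252,315])
E
```

```text
[127 134 159 192 213 211 178 142 126 127 116  83  43  23  24  32] [182 209 219 219 219 211 174 134 113 100  87  59  32  19  21  27] [214 219 220 218 198 152 126 122 120 121 122 122 123 124 127 125 123 119
 117 113 111 106 105 105 102 100  98  97 100 107 114 120 122 123 123 123
 128 157 200 217 220 220 219 220]
[559.0954434  141.13291481 243.66498485]
139 300 6.79 -9.38
139 315.5 6.69 -0.68
139 331 6.58 8.02
141 300 7.38 -9.3
141 315.5 7.27 -0.67
141 331 7.17 7.95
143 300 7.96 -9.21
143 315.5 7.86 -0.67
143 331 7.76 7.88
slot rel tool 39.72244796127275 -5.4767191333911445
[[125 126 129]
 [124 126 129]
 [126 127 129]
 [125 126 129]
 [124 127 129]
 [126 127 130]
 [125 126 128]
 [126 128 130]
 [141 141 137]
 [182 178 167]
 [212 208 194]
 [223 219 204]
 [223 219 205]
 [214 210 197]
 [178 176 166]
 [133 134 131]
 [117 120 118]
 [105 107 107]
 [ 71  73  73]
 [ 34  34  35]
 [ 21  21  23]
 [ 24  25  27]
 [ 31  32  33]
 [ 35  34  37]]
```

Emit:
{"method": "servo_tool", "body": {"fingers": [0.02,0.02,0.02,0.02,0.02], "linear": [[0.0355,-0.0048,0.02],[0.0355,-0.0048,0.055],[0.0355,-0.0048,0.083],[0.0355,-0.0048,0.083],[0.0355,-0.0048,0.083]], "rotation": [[0,0,0],[0,0,0],[0,0,0],[0,0,0],[0,0,0]]}}

```text
time: 4.2
tool_pos: [573.7, 168.2, 160.9]
tcp_rot: [-180.0, 0.0, 56.9]
ft_force: [-0.3, -0.1, -0.5]
finger_gap: 27.1
grip_force: 69.2
```

```bash
python3 - <<'E'
from h import *
import pickle
S={n:snap(n,n+'3') for n in('scene','side','wrist')}
pickle.dump(S,open('s3.pkl','wb'))
st=r.sense();print(st['tool_pos'],st['tcp_rot'])
f=lambda n,x,y:cv2.resize(S[n]['frame'][y:y+75,x:x+100][:,:,::-1],(400,300),interpolation=cv2.INTER_CUBIC)
a=np.vstack([np.hstack([f('scene',385,220),f('side',252,300)]),np.hstack([f('wrist',265,160),f('wrist',265,235)])])
cv2.imwrite('pics/crop3.png',a)
E
```

```text
[575.45820241 168.64816559 163.34867354] [ 1.79827953e+02 -1.64570744e-01  5.69133028e+01]
```

View pics/crop3.png

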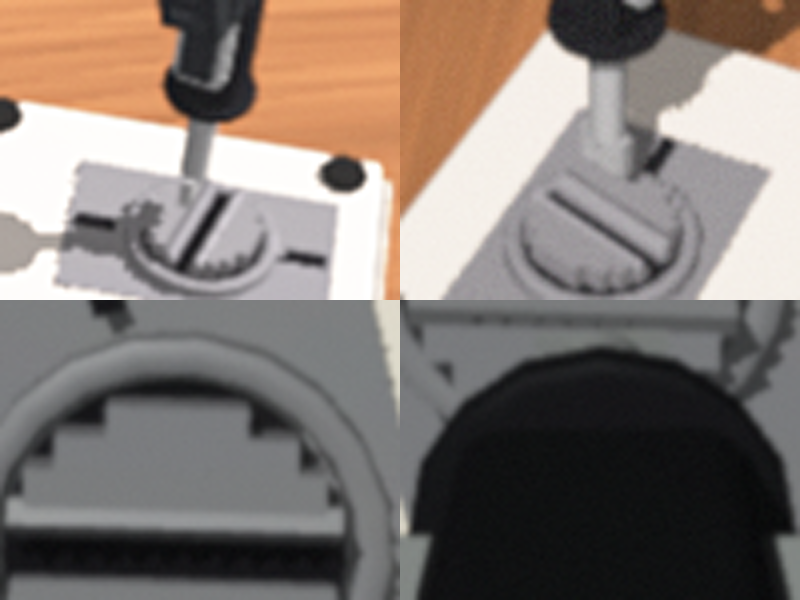

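Scene, side and wrist crops: the blade tip hovers at about (432,269) in scene and (305,341) in side. The slot lies below it at about (436,277) in scene and (305,356) in side.

```bash
python3 - <<'E'
from h import *
import pickle
S=pickle.load(open('s3.pkl','rb'))
a,b=S['scene'],S['side']
tip=tri(ray(a,431.5,268.5),ray(b,305,341.25)); sl=tri(ray(a,436.25,277.5),ray(b,305,356))
y=np.radians(56.9);tx=np.array([np.cos(y),np.sin(y),0]);ty=np.array([np.sin(y),-np.cos(y),0])
print(tip,sl,(sl-tip)@tx,(sl-tip)@ty)
T=np.array([574.9,168.5,161.5]);print((tip-T)@tx,(tip-T)@ty)
for n,s in(('scene',a),('side',b)):
  for z in(57,60,63): print(n,z,proj(s,[576.2,177.4,z]))
  for z in(30,36): print(n,z,proj(s,[576.2,177.4,z]))
w=S['wrist'];g=cv2.cvtColor(w['frame'],cv2.COLOR_RGB2GRAY)
print(g[205:262:1,315])
for v in (213,230): print(onz(w,307,v,30),proj(w,[576.2,177.4,31]),proj(w,[576.2,177.4,58]))
E
```

```text
[572.18671406 167.37078935  54.80488542] [572.88067655 176.99731385  33.93027629] 8.443294024738599 -4.675718543399956
-2.427691670689777 -1.6563062653905773
scene 57 (np.float64(437.4722201383204), np.float64(268.59544250677806))
scene 60 (np.float64(437.70734373740675), np.float64(267.4281009572314))
scene 63 (np.float64(437.94335780586374), np.float64(266.2558042411097))
scene 30 (np.float64(435.3954674445781), np.float64(278.8831532583926))
scene 36 (np.float64(435.85092503437454), np.float64(276.6304481294177))
side 57 (np.float64(300.6212779180081), np.float64(345.4571246185572))
side 60 (np.float64(300.6097053416388), np.float64(343.8530230729736))
side 63 (np.float64(300.59808859180254), np.float64(342.241742377735))
side 30 (np.float64(300.72348118920064), np.float64(359.57842942977976))
side 36 (np.float64(300.7010684435454), np.float64(356.4886286129739))
[124 124 122 124 123 124 125 131 142 148 151 143 109  67  44  29  14  14
  13  13  16  20  21  28  49  81 108 121 124 123 124 124 120 103  88  84
  89 103 114 116 107  74  35  20  24  30  34  30  26  21  23  21  21  22
  21  21  21]
[579.38878614 183.08618994  30.        ] (np.float64(307.72404914251894), np.float64(223.60252584130987)) (np.float64(307.0320490506325), np.float64(235.2156150712353))
[573.40767132 174.00714022  30.        ] (np.float64(307.72404914251894), np.float64(223.60252584130987)) (np.float64(307.0320490506325), np.float64(235.2156150712353))
```

Emit:
{"method": "servo_tool", "body": {"fingers": [0.02,0.02,0.02,0.02], "linear": [[0.0065,-0.0046,0.005],[0.0065,-0.0046,0.007],[0.0065,-0.0046,0.007],[0.0065,-0.0046,0.007]], "rotation": [[0,0,0],[0,0,0],[0,0,0],[0,0,0]]}}

```text
time: 4.75
tool_pos: [573.5, 176.7, 153.4]
tcp_rot: [-180.0, 0.0, 56.9]
ft_force: [0.2, 0.1, -1.7]
finger_gap: 26.6
grip_force: 69.2
```

```bash
python3 - <<'E'
from h import *
import pickle
P=[]
S={}
for i in range(2):
  for n in('scene','side','wrist'):
    S[n]=snap(n,n+'4'); st=r.sense();P.append(np.r_[st['tool_pos'],st['tcp_rot'][2]])
print(np.array(P).round(1))
pickle.dump(S,open('s4.pkl','wb'))
f=lambda n,x,y:cv2.resize(S[n]['frame'][y:y+60,x:x+80][:,:,::-1],(400,300),interpolation=cv2.INTER_CUBIC)
a=np.vstack([np.hstack([f('scene',395,240),f('side',262,315)]),np.hstack([f('wrist',275,195),f('wrist',275,215)])])
cv2.imwrite('pics/crop4.png',a)
E
```

```text
[[573.6 176.6 153.5  56.9]
 [573.7 176.6 153.6  56.9]
 [573.7 176.6 153.5  56.9]
 [573.7 176.6 153.5  56.9]
 [573.7 176.6 153.6  56.9]
 [573.7 176.6 153.5  56.9]]
```

View pics/crop4.png

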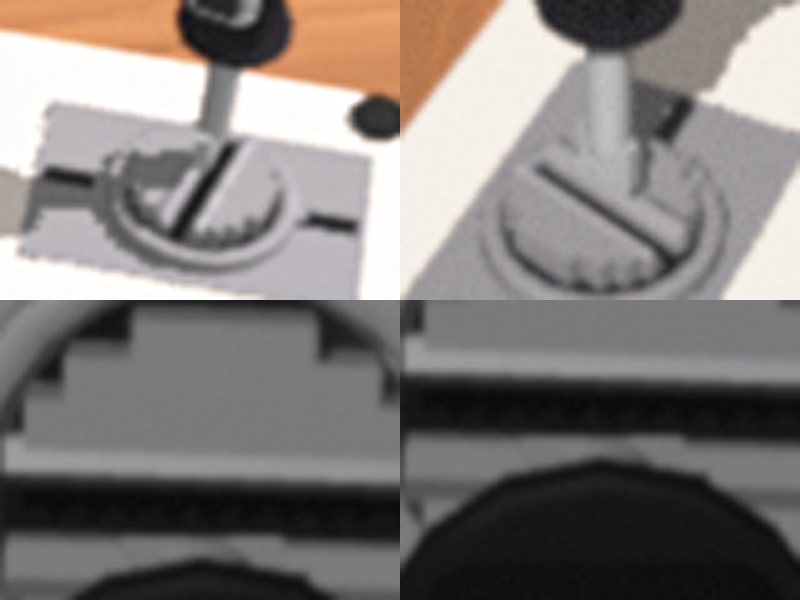

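```bash
python3 - <<'E'
from h import *
import pickle
S=pickle.load(open('s4.pkl','rb'))
a,b,w=S['scene'],S['side'],S['wrist']
y=np.radians(56.9);tx=np.array([np.cos(y),np.sin(y),0]);ty=np.array([np.sin(y),-np.cos(y),0])
T=np.array([573.7,176.6,153.5])
g=cv2.cvtColor(w['frame'],cv2.COLOR_RGB2GRAY);print(g[222:250,307],g[222:250,322])
for z in(46,49,52):
  e=onz(w,315.5,242.4,z);print(z,'wrist blade far edge rel T',(e-T)@tx,(e-T)@ty)
for z in (31,35,40):
  for v in(229.5,235.5,242): print('slot z',z,v,(onz(w,307.5,v,z)-T)@tx)
t=tri(ray(a,437.0,267.2),ray(b,262+213/5,315+185/5));print('ext tip',t,(t-T)@tx,(t-T)@ty)
for q in((576.2,177.4),): 
  d=np.array([*q,0])-T; print('slot',d@tx,d@ty)
sl=tri(ray(a,395+205/5,240+190/5),ray(b,262+202/5,315+212/5));print('ext slot',sl,(sl-T)@tx,(sl-T)@ty)
E
```

```text
[122 123 124 134 146 151 152 140 101  56  36  22  12  13  15  15  19  21
  23  44  87 114 121 121 114  90  52  26] [121 122 123 127 139 149 151 141 110  66  41  25  16  15  15  17  19  21
  22  45  90 115 111  99  85  59  31  17]
46 wrist blade far edge rel T 2.735610781178722 0.40442499334575965
49 wrist blade far edge rel T 3.6290619359669645 0.4014457087452432
52 wrist blade far edge rel T 4.522513090755231 0.398466424144711
slot z 31 229.5 6.333065504534741
slot z 31 235.5 2.5985267212098067
slot z 31 242 -1.481771302450976
slot z 35 229.5 7.393060302670664
slot z 35 235.5 3.719310512885805
slot z 35 242 -0.29457041763633834
slot z 40 229.5 8.71805380034055
slot z 40 235.5 5.120290252480826
slot z 40 242 1.1894306883820198
ext tip [568.90277285 180.31347199  50.24232284] 0.4910698376988132 -6.046661309491987
slot 2.0354298758324334 1.6574152227395471
ext slot [575.0666677  177.34379001  32.90973795] 1.36942672469657 0.7386979315629475
```

The tip and slot now agree to about 1 mm in all views, so I'll correct by 1.3 mm and descend while watching the force.

Emit:
{"method": "servo_tool", "body": {"fingers": [0.02,0.02,0.02,0.02,0.02], "linear": [[0.0013,0.001,0.003],[0.0013,0.001,0.008],[0.0013,0.001,0.012],[0.0013,0.001,0.015],[0.0013,0.001,0.015]], "rotation": [[0,0,0],[0,0,0],[0,0,0],[0,0,0],[0,0,0]]}}

```text
time: 5.55
tool_pos: [574.6, 177.1, 137.5]
tcp_rot: [-179.9, 0.1, 56.9]
ft_force: [0.2, 0.5, -1.7]
finger_gap: 27.5
grip_force: 69.2
```

Emit:
{"method": "servo_tool", "body": {"fingers": [0.02,0.02,0.02], "linear": [[0,0,0.002],[0,0,0.004],[0,0,0.004]], "rotation": [[0,0,0],[0,0,0],[0,0,0]]}}

```text
time: 5.85
tool_pos: [575.4, 177.2, 134.7]
tcp_rot: [180.0, -0.0, 56.9]
ft_force: [-1.4, -0.6, 1.1]
finger_gap: 27.3
grip_force: 69.6
```

Emit:
{"method": "servo_tool", "body": {"fingers": [0.02,0.02,0.02], "linear": [[0,0,0.001],[0,0,0.002],[0,0,0.002]], "rotation": [[0,0,0],[0,0,0],[0,0,0]]}}

```text
time: 6.15
tool_pos: [575.4, 177.2, 132.9]
tcp_rot: [180.0, -0.0, 56.9]
ft_force: [-0.5, -0.5, 3.4]
finger_gap: 27.2
grip_force: 69.8
```

Emit:
{"method": "servo_tool", "body": {"fingers": [0.02,0.02,0.02,0.02,0.02], "linear": [[0,0,0.0005],[0,0,0.0005],[0,0,0.0005],[0,0,0.0005],[0,0,0.0005]], "rotation": [[0,0,5],[0,0,11],[0,0,17],[0,0,23],[0,0,29]]}}

```text
time: 6.65
tool_pos: [575.0, 177.3, 132.3]
tcp_rot: [-180.0, 0.0, 27.7]
ft_force: [-2.7, -0.4, 4.4]
finger_gap: 27.6
grip_force: 70.0
```

```bash
python3 -c "
from h import *
st=r.sense();print(st['tool_pos'],st['ft_force'],st['wrist_torque'])"
```

```text
[575.02807173 177.28193739 132.34833397] [-2.67037706 -0.41823338  4.36386485] [0.03361232 0.73716555 0.14462987]
```

Emit:
{"method": "servo_tool", "body": {"fingers": [0.02,0.02,0.02,0.02,0.02,0.02,0.02,0.02,0.02,0.02], "linear": [[0,0,0],[0,0,0],[0,0,0],[0,0,0],[0,0,0],[0,0,0],[0,0,0],[0,0,0],[0,0,0],[0,0,0]], "rotation": [[0,0,6],[0,0,12],[0,0,18],[0,0,24],[0,0,30],[0,0,36],[0,0,42],[0,0,48],[0,0,51],[0,0,51]]}}

```text
time: 7.65
tool_pos: [575.3, 178.0, 132.6]
tcp_rot: [-179.9, -0.0, -23.1]
ft_force: [-2.0, 3.0, 3.2]
finger_gap: 27.4
grip_force: 70.0
```

```bash
python3 - <<'E'
from h import *
import pickle
S={n:snap(n,n+'5') for n in('scene','side')}
pickle.dump(S,open('s5.pkl','wb'))
st=r.sense();print(st['tool_pos'],st['tcp_rot'],st['ft_force'],st['wrist_torque'],st['joint_pos'])
f=lambda n,x,y:cv2.resize(S[n]['frame'][y:y+60,x:x+80][:,:,::-1],(400,300),interpolation=cv2.INTER_CUBIC)
cv2.imwrite('pics/crop5.png',np.hstack([f('scene',395,240),f('side',262,325)]))
E
```

```text
[575.34204182 177.91513883 132.42738669] [-1.79918539e+02 -4.72975675e-03 -2.29647081e+01] [-1.31832352  4.24239876  5.14330123] [1.03501747 0.38736995 0.03069872] [1.22695155e+01 1.25353201e+01 9.21824506e+01 6.59885706e-02
 7.52313790e+01 1.25217427e+02]
```

View pics/crop5.png

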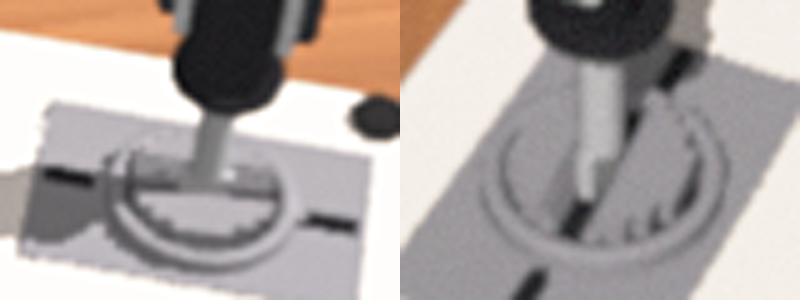

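Both crops show the blade seated in the slot and the slot now nearly in line with the ribs. Slot-wall edge in side runs (312,343)–(297,372), with the ribs at (317,339) and (287,384). I'll compute the angle.

```bash
python3 - <<'E'
from h import *
import pickle
S=pickle.load(open('s5.pkl','rb'));a,b=S['scene'],S['side']
ang=lambda p,q:np.degrees(np.arctan2(*(q-p)[1::-1])).round(1)
print('rib',ang(onz(b,317.5,338.75,27),onz(b,287,384.25,27)),ang(onz(a,408.5,275,27),onz(a,461,284.5,27)))
gs=cv2.cvtColor(b['frame'],cv2.COLOR_RGB2GRAY)
# dark slot floor / edge in side picture: strongest horizontal gradient per row
pts=[]
for v in range(350,372):
    x0=int(312-(v-343)*15/29); d=np.diff(gs[v,x0-7:x0+8].astype(int)); k=d.argmax(); pts.append((x0-7+k+.5,v,d[k]))
P=np.array([p for p in pts if p[2]>8]);print(P.tolist())
vx,vy,x,y=cv2.fitLine(P[:,:2].astype('float32'),cv2.DIST_HUBER,0,.01,.01).ravel()
p=lambda t:(x+vx*t,y+vy*t)
for z in(31,38):print(z,ang(onz(b,*p(-12),z),onz(b,*p(12),z)))
E
```

```text
rib 71.1 71.3
[[308.5, 350.0, 47.0], [308.5, 351.0, 47.0], [308.5, 352.0, 38.0], [308.5, 353.0, 31.0], [307.5, 354.0, 22.0], [307.5, 355.0, 18.0], [306.5, 356.0, 28.0], [297.5, 357.0, 20.0], [297.5, 358.0, 23.0], [296.5, 359.0, 25.0], [296.5, 360.0, 27.0], [296.5, 361.0, 27.0], [297.5, 362.0, 33.0], [297.5, 363.0, 41.0], [297.5, 364.0, 32.0], [301.5, 365.0, 30.0], [300.5, 366.0, 36.0], [300.5, 367.0, 42.0], [299.5, 368.0, 37.0], [298.5, 369.0, 39.0], [298.5, 370.0, 44.0], [298.5, 371.0, 39.0]]
31 -105.8
38 -105.8
```

```bash
python3 - <<'E'
from h import *
import pickle
b=pickle.load(open('s5.pkl','rb'))['side']
ang=lambda p,q:np.degrees(np.arctan2(*(q-p)[1::-1])).round(1)
for p,q in[((306.5,356),(298.5,370.5)),((312,343),(297,372)),((307,356),(298.2,371))]:
  print(ang(onz(b,*q,36),onz(b,*p,36)))
E
```

```text
-104.8
-103.4
-106.1
```

Emit:
{"method": "servo_tool", "body": {"fingers": [0.02,0.02,0.02,0.02], "linear": [[0,0,0],[0,0,0],[0,0,0],[0,0,0]], "rotation": [[0,0,2],[0,0,3],[0,0,3],[0,0,3]]}}

```text
time: 8.15
tool_pos: [575.4, 177.9, 132.3]
tcp_rot: [-179.9, -0.0, -26.0]
ft_force: [-2.5, 5.3, 3.9]
finger_gap: 27.1
grip_force: 70.0
```

```bash
python3 -c "
from h import *
st=r.sense();print(st['tool_pos'],st['tcp_rot'],st['ft_force'],st['wrist_torque'])"
```

```text
[575.38987297 177.86700308 132.33195116] [-1.79920708e+02 -5.42522304e-03 -2.59980987e+01] [-2.49525089  5.34791115  3.93527999] [1.35218113 0.30078565 0.07356669]
```

Emit:
{"method": "servo_tool", "body": {"fingers": [0.02,0.02,0.02,0.02,0.02,0.02,0.02,0.02], "linear": [[0,0,0],[0,0,-0.012],[0,0,-0.04],[0,0,-0.08],[-0.02,0,-0.11],[-0.04,0,-0.111],[-0.04,0,-0.111],[-0.04,0,-0.111]], "rotation": [[0,0,-5],[0,0,-5],[0,0,-5],[0,0,-5],[0,0,-5],[0,0,-5],[0,0,-5],[0,0,-5]]}}

```text
time: 8.95
tool_pos: [539.0, 194.3, 242.8]
tcp_rot: [179.9, -0.0, -21.1]
ft_force: [-0.2, -0.5, -1.2]
finger_gap: 27.2
grip_force: 69.3
```

```bash
python3 - <<'E'
from h import *
import pickle
for _ in range(3): s=snap('wrist','w6')
pickle.dump(s,open('w6.pkl','wb'))
st=r.sense();print(st['tool_pos'],st['tcp_rot'],st['joint_pos'][0],st['finger_gap'])
g=cv2.cvtColor(s['frame'],cv2.COLOR_RGB2GRAY)
y=np.radians(71.5);d=np.array([np.cos(y),np.sin(y),0]);c=np.array([576.2,177.4,27])
ang=lambda p,q:np.degrees(np.arctan2(*(q-p)[1::-1])).round(2)
R=[]
for k in(1,-1):
    u,v=map(int,proj(s,c+d*47*k)); m=(g[v-14:v+15,u-14:u+15]<50).astype('uint8')
    n,l,stt,ce=cv2.connectedComponentsWithStats(m);j=1+stt[1:,4].argmax();p=ce[j]+[u-14,v-14];print((u,v),p,stt[j]);R.append(onz(s,*p,27))
print('rib',R,ang(R[1],R[0]))
u,v=map(int,proj(s,c+[0,0,6]));print(u,v)
m=np.zeros_like(g);cv2.circle(m,(u,v),28,1,-1);ys,xs=np.nonzero((g<40)&(m>0));print(len(xs))
m2=((g<40)&(m>0)).astype('uint8');n,l,stt,ce=cv2.connectedComponentsWithStats(m2);print(stt[1:],ce[1:])
j=1+stt[1:,4].argmax();ys,xs=np.nonzero(l==j)
Q=np.array([onz(s,a,b,31)[:2] for a,b in zip(xs,ys)]).astype('float32')
print(cv2.minAreaRect(Q));f=cv2.fitLine(Q,cv2.DIST_L2,0,.01,.01).ravel();print(f,np.degrees(np.arctan2(f[1],f[0])))
E
```

```text
[539.27114682 194.07768518 241.98542519] [ 1.79921167e+02  6.01296079e-02 -2.11374075e+01] 14.685359256979353 27.349606171396026
(258, 160) [258.62608696 159.6       ] [  4  11  22   6 115]
(377, 154) [376.89655172 154.24137931] [  3  11  23   7 116]
rib [array([591.52443986, 221.82865282,  27.        ]), array([561.81050855, 133.28970477,  27.        ])] 71.45
318 158
384
[[290 152  57  13 384]] [[318.09895833 157.99739583]]
((576.0753784179688, 177.55645751953125), (43.4715576171875, 5.678789138793945), 73.9189453125)
[2.7870646e-01 9.6037632e-01 5.7605322e+02 1.7749823e+02] 73.81698
```

The slot is at 73.9° and the ribs at 71.45°, so it is aligned to 0.04 rad. Now back to the stand.

Emit:
{"method": "servo_tool", "body": {"fingers": [0.02,0.02,0.02,0.02,0.02,0.02,0.02,0.02,0.02,0.02], "linear": [[0.005,0.034,-0.006],[0.01,0.068,-0.006],[0.015,0.102,-0.006],[0.02,0.137,-0.006],[0.025,0.171,-0.006],[0.03,0.205,-0.006],[0.035,0.239,-0.006],[0.04,0.273,-0.006],[0.045,0.307,-0.006],[0.05,0.3414,-0.006]], "rotation": [[0,0,-8.5],[0,0,-17],[0,0,-25.5],[0,0,-34],[0,0,-42.5],[0,0,-51],[0,0,-59.5],[0,0,-68],[0,0,-76.5],[0,0,-85]]}}

```text
time: 10.1
tool_pos: [462.4, -143.6, 248.4]
tcp_rot: [-179.9, 0.0, 64.2]
ft_force: [1.2, -0.9, -0.9]
finger_gap: 27.7
grip_force: 69.4
```

Emit:
{"method": "servo_tool", "body": {"fingers": [0.02,0.02,0.02,0.02,0.02,0.02,0.02], "linear": [[0,0,0],[0,0,0],[0,0,0],[0,0,0],[0,0,0],[0,0,0],[0,0,0]], "rotation": [[0,0,-8],[0,0,-16],[0,0,-24],[0,0,-32],[0,0,-34],[0,0,-34],[0,0,-34]]}}

```text
time: 10.8
tool_pos: [463.0, -142.1, 248.5]
tcp_rot: [-180.0, -0.0, 97.8]
ft_force: [0.4, -0.4, -2.4]
finger_gap: 27.4
grip_force: 69.5
```

```bash
python3 - <<'E'
from h import *
import pickle
for _ in range(3): s=snap('wrist','w7')
pickle.dump(s,open('w7.pkl','wb'));st=r.sense();T=st['tool_pos'];print(T,st['tcp_rot'])
y=np.radians(st['tcp_rot'][2]);tx=np.array([np.cos(y),np.sin(y),0]);ty=np.array([np.sin(y),-np.cos(y),0])
f=s['frame'];hsv=cv2.cvtColor(f,cv2.COLOR_RGB2HSV)
print('col315 S/V',[(int(a),int(b)) for _,a,b in hsv[232:256,315]])
print('row245 S',hsv[244,292:342,1].tolist())
H=np.array([462.4,-141,0]);d=H-T;print('hole rel',d@tx,d@ty,'hole px',proj(s,[462.4,-141,75]))
# stand end edge
for u in(280,300,340,360):
    print(u,[(v,hsv[v,u].tolist()) for v in range(90,190,4)][0:0])
m=cv2.inRange(hsv,(0,0,0),(179,255,45))
# hole: dark square on board
u,v=map(int,proj(s,[462.4,-141,75]));print(hsv[v-24:v+24:3,u,2].tolist(),hsv[v-14,u-24:u+24:2,2].tolist())
E
```

```text
[ 463.07524771 -141.85843657  248.78420025] [-1.79979907e+02 -8.77844285e-03  9.78624962e+01]
col315 S/V [(138, 157), (140, 170), (136, 200), (135, 209), (134, 207), (134, 208), (134, 207), (135, 206), (134, 202), (124, 191), (83, 166), (27, 140), (10, 132), (6, 123), (9, 86), (6, 41), (32, 24), (18, 28), (21, 37), (13, 38), (21, 36), (16, 31), (27, 28), (20, 26)]
row245 S [132, 133, 134, 135, 135, 130, 113, 57, 11, 8, 6, 9, 7, 9, 7, 10, 8, 8, 6, 8, 4, 2, 8, 10, 4, 4, 4, 6, 6, 4, 6, 8, 6, 6, 6, 6, 8, 8, 11, 62, 117, 133, 135, 136, 136, 135, 135, 135, 135, 135]
hole rel 0.9427378924276173 -0.5514690219249876 hole px (np.float64(314.005824869323), np.float64(218.09858369889605))
280 []
300 []
340 []
360 []
[206, 205, 181, 90, 90, 88, 89, 86, 85, 85, 84, 83, 125, 168, 204, 203] [202, 206, 186, 93, 91, 91, 87, 84, 84, 86, 90, 91, 89, 87, 84, 86, 87, 86, 85, 101, 167, 216, 212, 201]
```

```bash
python3 - <<'E'
from h import *
import pickle
s=pickle.load(open('w7.pkl','rb'));T=np.array([463.05,-142,248.6]);y=np.radians(97.85);tx=np.array([np.cos(y),np.sin(y),0]);ty=np.array([np.sin(y),-np.cos(y),0])
hsv=cv2.cvtColor(s['frame'],cv2.COLOR_RGB2HSV)
for t in(120,140):
    m=(hsv[170:238,260:370,2]<t).astype('uint8');n,l,st,c=cv2.connectedComponentsWithStats(m)
    j=l[213-170,312-260];ys,xs=np.nonzero(l==j)
    Q=np.array([onz(s,a+260,b+170,75)[:2] for a,b in zip(xs,ys)]).astype('float32');R=cv2.minAreaRect(Q);print(t,st[j],R)
    d=np.array([*R[0],0])-T;print(d@tx,d@ty)
for z in(143,146):
    d=onz(s,315.5,242.5,z)-T;print('blade',z,d@tx-2.5,d@ty)
E
```

```text
120 [ 36  32  33  30 917] ((460.82000732421875, -140.00265502929688), (22.997879028320312, 21.351591110229492), 7.146217346191406)
2.283200556748465 -1.9362978809301616
140 [ 35  31  35  31 981] ((460.5274963378906, -139.61517333984375), (24.392702102661133, 21.7532958984375), 5.818872928619385)
2.7070023496014106 -2.173145463055734
blade 143 0.5444800039140194 0.577890832886134
blade 146 1.438423029425449 0.5782123406090252
```

Emit:
{"method": "servo_tool", "body": {"fingers": [0.02,0.02,0.02,0.02,0.02,0.02], "linear": [[0.001,-0.002,0.02],[0.001,-0.002,0.05],[0.001,-0.002,0.07],[0.001,-0.002,0.085],[0.001,-0.002,0.095],[0.001,-0.002,0.095]], "rotation": [[0,0,0],[0,0,0],[0,0,0],[0,0,0],[0,0,0],[0,0,0]]}}

```text
time: 11.55
tool_pos: [460.3, -140.8, 152.7]
tcp_rot: [-179.9, -0.1, 97.9]
ft_force: [-0.2, 0.4, -1.8]
finger_gap: 27.4
grip_force: 69.6
```

Tip is about 25 mm into the hole with no contact. Continuing down.

Emit:
{"method": "servo_tool", "body": {"fingers": [0.02,0.02,0.02,0.02,0.02], "linear": [[0,0,0.012],[0,0,0.025],[0,0,0.033],[0,0,0.036],[0,0,0.036]], "rotation": [[0,0,0],[0,0,0],[0,0,0],[0,0,0],[0,0,0]]}}

```text
time: 12.05
tool_pos: [460.6, -140.9, 117.3]
tcp_rot: [-179.9, -0.0, 97.9]
ft_force: [0.2, -1.1, -2.3]
finger_gap: 27.3
grip_force: 69.6
```

Emit:
{"method": "servo_tool", "body": {"fingers": [0.02,0.02,0.02], "linear": [[0,0,0.001],[0,0,0.002],[0,0,0.002]], "rotation": [[0,0,0],[0,0,0],[0,0,0]]}}

```text
time: 12.35
tool_pos: [461.2, -141.1, 116.3]
tcp_rot: [180.0, 0.0, 97.9]
ft_force: [0.8, -1.0, -1.4]
finger_gap: 27.2
grip_force: 69.6
```

Emit:
{"method": "servo_tool", "body": {"fingers": [0.02,0.02,0.02], "linear": [[0,0,0.001],[0,0,0.002],[0,0,0.002]], "rotation": [[0,0,0],[0,0,0],[0,0,0]]}}

```text
time: 12.65
tool_pos: [461.4, -141.2, 115.7]
tcp_rot: [180.0, 0.0, 97.9]
ft_force: [-7.4, 3.0, 12.5]
finger_gap: 26.9
grip_force: 71.4
```

The guard is on the board. Release and retreat.

Emit:
{"method": "servo_tool", "body": {"fingers": [0.05,0.05,0.05,0.05,0.05], "linear": [[0,0,-0.001],[0,0,-0.001],[0,0,-0.001],[0,0,-0.001],[0,0,-0.001]], "rotation": [[0,0,0],[0,0,0],[0,0,0],[0,0,0],[0,0,0]]}}

```text
time: 13.15
tool_pos: [461.0, -141.0, 114.8]
tcp_rot: [-180.0, -0.0, 97.9]
ft_force: [-0.5, 0.4, -0.2]
finger_gap: 50.0
grip_force: 0.0
```

Emit:
{"method": "servo_tool", "body": {"fingers": [0.05,0.05,0.05,0.05,0.05,0.05], "linear": [[0,0,-0.02],[0,0,-0.05],[0,0,-0.09],[0,0,-0.124],[0,0,-0.124],[0,0,-0.124]], "rotation": [[0,0,0],[0,0,0],[0,0,0],[0,0,0],[0,0,0],[0,0,0]]}}

```text
time: 13.75
tool_pos: [461.6, -141.3, 239.9]
tcp_rot: [179.9, 0.1, 97.9]
ft_force: [-1.2, 0.5, -1.0]
finger_gap: 49.9
grip_force: 0.0
```

```bash
python3 - <<'E'
from h import *
import pickle
for _ in range(2): s=snap('wrist','w8')
print(r.sense()['tool_pos'],r.sense()['tcp_rot'])
g=cv2.cvtColor(s['frame'],cv2.COLOR_RGB2GRAY)
S0=pickle.load(open('s0.pkl','rb'))
for n,(x,y,w,h) in(('scene',(225,185,60,55)),('side',(375,165,30,60))):
    a=snap(n,n+'8');k=lambda f:(cv2.cvtColor(f['frame'],cv2.COLOR_RGB2GRAY)[y:y+h,x:x+w]<45).astype('uint8')
    for f in(S0[n],a):
        m=k(f);ys,xs=np.nonzero(m);print(n,len(xs),xs.mean()+x,ys.mean()+y,xs.min()+x,xs.max()+x,ys.min()+y,ys.max()+y)
m=(g<45).astype('uint8')[150:295,250:390];m[130:]=0
n,l,st,c=cv2.connectedComponentsWithStats(m);print(st[1:][st[1:,4]>100],c[1:][st[1:,4]>100]);print(proj(s,[462,-141,141]),proj(s,[462,-141,81]))
# jar change check, scene
a=cv2.absdiff(S0['scene']['frame'],snap('scene','scene9')['frame']);print('jar diff',a[305:405,290:365].mean())
# screw seen from the scene/side
E
```

```text
[ 460.40858108 -140.80460808  237.61697452] [-1.79903217e+02 -5.83942870e-02  9.79211024e+01]
scene 516 250.9341085271318 215.7577519379845 242 261 196 232
scene 481 252.23908523908523 215.88357588357587 244 262 196 232
side 931 387.63157894736844 192.55531686358754 375 399 165 220
side 927 387.6774541531823 192.6601941747573 375 399 165 221
[[  38   45   56   77 3611]] [[65.6056494  83.91719745]]
(np.float64(316.51418243648106), np.float64(252.34031587978606)) (np.float64(316.3117850090713), np.float64(225.2770782247875))
jar diff 2.7314666666666665
```

The driver stands as it did at the start, with the same outline rows in both views. The jar is unmoved and the gripper is clear.

```bash
python3 -c "
from bench import r
print(r.hand_in())"
```

```text
the job is handed in; nothing more can be done
None
```

I turned the screw until its slot was within about 0.04 rad (2.4°) of the ribs, stood the square-handled driver fully down in its own hole, left the jar untouched, and handed the job in at about 14 s on the robot's clock.

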